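Load a kit tray and slide it onto the runners with headroom

TASK

Stand the white label roll in the round pocket of the tray with the blue grip, then slide that tray all the way into the rack bay under the blue plate, on the pair of runners that leaves room above it for the roll. Leave the two trays already in the rack and the other things on the bench where they are.

Things in the scene. Friction and masses are not known exactly. Their poses are not given: they have to be found in the camera images.
- rack: Grey benchtop tray rack, fixed, 112 deep (x = -44 to +68), 274 wide (y), 184 high: two bays side by side, centres at y = +65.5 (left) and -65.5. Origin on the bench; open front to -x. Each bay has three pairs of runners, ledge tops at z = 30, 80 and 130; open roof frame from z = 180, its folded front edge hangs to z = 171. The uprights stand beside the bays, not in them.
- left_mouth (a point): Front end of the lowest runner pair of the left bay, midway between its two ledges, level with their tops: rack x = -36, y = +65.5, z = 30. Axes as the rack. Every runner is C-shaped and holds a plate's side edge: ledge 9 wide, upper guide 10 above the ledge, 118 between the side webs; flared lead-ins reach from x = -36 to -46 and open 5 up and 5 down; end stops at x = +61.
- right_mouth (a point): The same point of the right bay: rack x = -36, y = -65.5, z = 30.
- blue_plate: Blue label plate on the front of the roof, 80 wide, 26 high, over the middle of one of the two bays (left or right varies); fixed. Origin: middle of its lower edge, at rack x = -43.5, z = 184. Same axes as the rack.
- yellow_plate: Yellow label plate, the same, over the other bay.
- kit_tray: Loose tray to load and put away, flat on the bench at first, 0.12 kg empty: aluminium plate 120 (x) x 112 (y) x 4, back corners (+x) chamfered by 12, rim 10 high set 10 in from the side edges, blue pull grip in front (-x), round grey pocket, a battery fixed behind it. Origin: centre of the plate's underside. Fully home: origin at rack x = 0 to +1, y of the bay, z of the ledge.
- grip (a point): Grip point on the blue pull grip of the kit tray: an upright fin 12 thick (y), 48 long (x, tray x = -108 to -60), z = 4 to 36 over the plate's underside. The point is at tray x = -95, y = 0, z = 26. When the tray is home the fin stands 16 to 64 in front of the rack. Axes as the tray.
- pocket (a point): Centre of the floor of the kit tray's round pocket, at tray x = -17, y = 0, z = 4; a ring 7 high, 68 inside diameter. Axes as the tray.
- label_roll: White paper label roll, 62 diameter, 51 high, standing on its end on the bench, about 0.08 kg, solid to grip across 62. Origin: centre of its underside, z up its axis. On a tray its top is 55 above the ledge: too tall for one runner spacing (50) below a tray or the roof, free with two.
- low_tray: Plain tray of the same width, 105 deep, without a grip, a pink carton on it, resting in the lowest runners (z = 30) of one bay (left or right varies), its front flush with the rack. Loose, about 0.25 kg. Origin: centre of its plate's underside, at rack x = 7.5. Axes as the kit tray.
- top_tray: The same kind of plain tray with a small tin on it, resting in the top runners (z = 130) of the other bay. Loose, about 0.26 kg. Origin: centre of its plate's underside, at rack x = 7.5.
- tea_mug: Striped mug, 80 diameter, 89 high, bystander. Origin: underside.
- wax_pot: Small pot with red lid, 58 diameter, 50 high, bystander, to the right of the blue bag sealer. Origin: centre of its underside. The sealer is furniture, fixed, and to be passed over: world x = 395 to 772, y = -210 to -110, its raised arm up to z = 260.
- glue_stick: Glue stick lying on the bench, 26 thick, 94 long, bystander. Origin: its underside.

How it is judged (in metres and radians):
On the way:
1. the label roll stands in the round pocket of the blue-gripped tray, let go (horizontal distance between label_roll and pocket below 0.007 m and z of label_roll in the frame of kit_tray between -0.002 and 0.008 m and angle between label_roll's own z axis and vertical below 0.12 rad and contact force between the fingers and label_roll below 0.3 N and x of kit_tray in the frame of rack below -0.08 m), for 0.2 s.
At the end, for the whole second after the job is handed in: The blue-gripped tray lies level in the bay under the blue plate, within 7 mm of fully home, on the middle runners if the stored tray there is low, on the lowest if it is at the top; the roll stands in its pocket (within 7 mm); both at rest (horizontal distance between label_roll and pocket below 0.007 m and z of label_roll in the frame of kit_tray between -0.002 and 0.008 m and angle between label_roll's own z axis and vertical below 0.12 rad and x of kit_tray in the frame of rack between -0.007 and 0.006 m and y of kit_tray in the frame of blue_plate between -0.008 and 0.008 m and angle between kit_tray's own z axis and vertical below 0.04 rad and angle between the x axis of kit_tray and the x axis of rack, either way round below 0.06 rad and ((y of low_tray in the frame of blue_plate between -0.03 and 0.03 m and z of kit_tray in the frame of rack between 0.074 and 0.087 m) or (y of top_tray in the frame of blue_plate between -0.03 and 0.03 m and z of kit_tray in the frame of rack between 0.024 and 0.037 m)) and linear speed of each of kit_tray, label_roll below 0.02 m/s); the robot touches nothing.
It fails at once if a tray already in the rack is shifted by more than 20 mm (distance of any of low_tray, top_tray from where it was at the start of the episode above 0.02 m).
It fails at once if the mug, the pot or the glue stick is moved by more than 30 mm (distance of any of tea_mug, wax_pot, glue_stick from where it was at the start of the episode above 0.03 m).
It also fails if it takes over 61 s, if anything falls off the work surface, if the arm or the gripper's body presses on something with over 40 N, if the wrist force passes 120 N, or if a joint passes its speed limit or range.

ROBOT

A 6-joint arm with a two-finger parallel gripper is mounted at the origin on a cart in front of the work surface, level with it; the furniture and walls round the work are solid. World frame = base frame: x ahead of the robot, y to its left, z up, the work surface at z = 0. Lengths are in mm, angles in rad, forces in N, time in s.
With the tool pointing down it reaches from about 375 to 975 mm from the base axis. Payload 3.8 kg.
Tool frame: the origin (TCP) lies at the very end of the fingers, on their centre line; the grasp point (between the pads) lies 19 mm behind it; z points along the fingers, y is the line along which they close (so a half turn about z gives the same grasp; the last joint's range is limited). The gripper opens to 85 mm and grips with 20 to 120 N. Pads are 22 mm wide; open, the fingers measure 114 mm over their backs; the gripper's body (76 mm by 85 mm) begins 54 mm behind the grasp point. The pads swing forward as they close: fully open they stand 13 mm farther back than shut.
Start: joints at [-1.354, 0.264, 1.604, -0, 1.274, -0.037], TCP at [169.476, -653.373, 231.28] pointing down, gripper open.
Joint ranges: [-2.63, 2.63], [-0.94, 2.18], [0.31, 2.57], [-1.31, 4.45], [0, 2.66], [-2.55, 2.55]. Speed limits (rad/s): [2.57, 2.57, 3.14, 3.14, 3.14, 3.14].

INTERFACE

Orientations are given as a unit quaternion [w, x, y, z].
In Python, from rig import arm gives the robot as it stands.
- The arm moves only by the tool pendant, called after ">>>" by a JSON object that holds its "fn" and its "kwargs". Schema: {"type":"object","properties":{"rows":{"type":"array","items":{"type":"array","items":{"type":"array","items":{"type":"number"},"minItems":7,"maxItems":7},"minItems":1,"maxItems":10},"minItems":1,"maxItems":1},"only":{"type":"string"},"quiet":{"type":"boolean"},"lines":{"type":"string"}},"required":["rows"],"additionalProperties":false}. rows is a list that holds a single list of rows (three levels of brackets), with 1 to 10 rows, each of 7 numbers: dx, dy, dz in m, then a rotation vector rx, ry, rz in units of 0.05 rad, then the opening from 0.0 (shut) to 1.0 (fully open); each row is the pose to reach, as a shift and turn from the pose commanded when the call began, along the tool's axes at that moment; what a row does not reach only later rows make up. A row lasts 1/10 s, in which the tool goes at most 50 mm and 0.15 rad, less where a joint would pass 70% of its speed; a pose out of reach is approached as far as the arm can. The fingers move at their own pace and stop on an object; the grip force is fixed at half the most. Time passes only in rows, so rows that do not move let the fingers close. The tool returns the time, the measured TCP pose, the force, the opening and the grip force at its end. only (a regular expression) keeps the lines of the reply that match it, lines (a string "A,B") keeps lines A to B, and quiet returns only ok. Input that does not fit is refused with a message, and nothing moves.
- arm.get_obs(): the state, without advancing time (a new reading comes with each control period).
- arm.snapshot(name): name is "scene" or "top" or "wrist"; returns the picture (420x560x3 uint8, red, green, blue); there is no depth.
- arm.camera_params(name): a dict with "K" (3x3 intrinsics, pixels), "k1" (the pictures are not rectified: a ray, as slopes to the right and down, at radius r is drawn at 1 + k1 r^2 times it, then the intrinsics apply), "rvec" (rotation vector, rad) and "tvec" (3), from world to camera coordinates, as OpenCV has them. Camera axes: x right, y down, z forward; pixel columns grow to the right and rows downward; lengths in mm; the calibration is good to about 2 mm. A picture is of the moment at which its call begins: read the wrist's pose just before it. camera_params takes no time and is no camera call; for the wrist camera it gives the pose at the moment of the call.
- arm.job_done(): hands the job in; it is judged then, once.
The state is a dict: "t": time; "qpos": joint angles; "joint_vel": joint speeds; "effort": joint torques, N m; "tcp_pos": TCP position; "tool_rot": TCP orientation; "ft_force": force on the tool from outside, world axes, zero at the start; "wrist_torque": the same for the moment, N m; "grip_width": opening from 0.0 (shut) to 1.0 (fully open); "grasp_force": force on a finger pad.
Only numpy, scipy, OpenCV 4.12 (cv2) and the standard library are available. Lean on these libraries where they do the work, as an engineer would, in place of code of your own. Each camera call takes 0.05 s, during which the arm holds its last target. There are 200 camera calls.

## Working session

There is one attempt and no reset: what is moved stays moved. The work goes in short steps, Python scripts to look and compute and a tool call to move; the robot and the scene stay as the last step left them, time stands still between calls to the robot, and variables do not carry over. Pictures are saved under pics/ and viewed, at most 10 in all, crops included, and the job is handed in when it is done.

```bash
ls; mkdir -p pics
```

Run:
```python
from rig import arm
import cv2,numpy as np
for n in("scene","top"):
    im=arm.snapshot(n); cv2.imwrite(f"pics/{n}0.png",im[:,:,::-1])
    print(n,arm.camera_params(n))
print(arm.get_obs())
```

```text
pics
rig.py
scene {'K': array([[407.5513948 ,   0.        , 283.05810051],
       [  0.        , 407.5513948 , 213.02309583],
       [  0.        ,   0.        ,   1.        ]]), 'k1': 0.005283913742641786, 'rvec': array([ 2.39563998,  0.60856284, -0.20700713]), 'tvec': array([-495.76496452,  -57.62213766, 1312.0653566 ])}
top {'K': array([[460.94890735,   0.        , 275.85847927],
       [  0.        , 460.94890735, 213.33987824],
       [  0.        ,   0.        ,   1.        ]]), 'k1': 0.03134946483935897, 'rvec': array([ 2.12560365, -2.08742017,  0.22241773]), 'tvec': array([  70.92814761,  549.93340397, 1365.33718714])}
{'t': 0.1, 'qpos': array([-1.35393978e+00,  2.64660579e-01,  1.60528372e+00,  1.85495966e-05,
        1.27367653e+00, -3.69219694e-02]), 'joint_vel': array([ 0.00128785, -0.00051575, -0.00312232,  0.00099037, -0.00097778,
       -0.00016426]), 'effort': array([ 6.34952357e-04, -5.16709971e+01, -3.68589556e+01, -1.12760240e-04,
        6.27365152e-03,  3.37112021e-05]), 'tcp_pos': array([ 169.31240533, -652.72422029,  230.07312941]), 'tool_rot': array([-1.01078398e-03,  9.91960188e-01,  1.26546261e-01, -8.22819923e-05]), 'ft_force': array([-0.28716165,  0.28357343,  0.60104144]), 'wrist_torque': array([-0.002239  ,  0.01352015,  0.00984102]), 'grasp_force': 0.0, 'grip_width': 0.9994875899848554}
```

View pics/scene0.png

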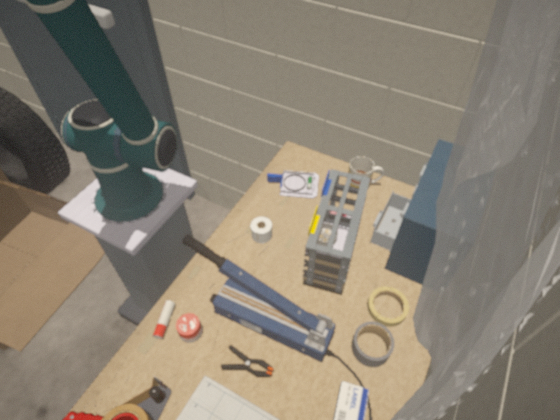

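View pics/top0.png

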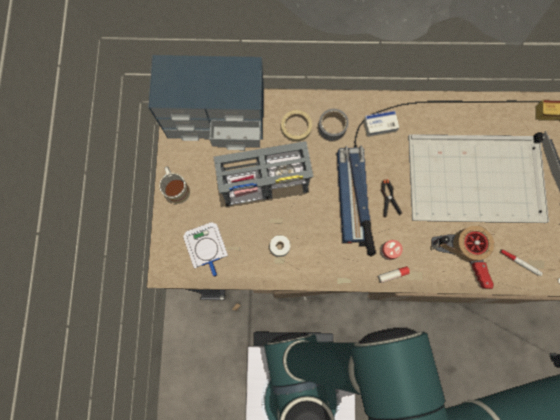

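The scene view shows the roll near (262,229), the kit tray near (297,183) and the rack near (337,230). In the top view the roll is at (280,245), the tray at (206,247) with its grip at (212,268), and the rack at (263,172). I'll enlarge both.

Create h.py:
```python
import numpy as np,cv2
from scipy.spatial.transform import Rotation as R
from scipy.optimize import least_squares
def cam(p): return R.from_rotvec(p["rvec"]).as_matrix(),np.array(p["tvec"]),p["K"],p["k1"]
def proj(p,X):
    Rm,t,K,k=cam(p); c=np.atleast_2d(X)@Rm.T+t; s=c[:,:2]/c[:,2:]
    s=s*(1+k*(s**2).sum(1,keepdims=True)); return s*[K[0,0],K[1,1]]+[K[0,2],K[1,2]]
def onz(p,uv,z):
    Rm,t,K,k=cam(p); d=(np.array(uv,float)-[K[0,2],K[1,2]])/[K[0,0],K[1,1]]; s=d.copy()
    for _ in range(9): s=d/(1+k*(s@s))
    r=Rm.T@np.append(s,1); o=-Rm.T@t; return o+r*(z-o[2])/r[2]
def tri(obs):
    f=lambda X:np.concatenate([proj(p,X)[0]-uv for p,uv in obs])
    s=least_squares(f,onz(*obs[0],20)); return s.x,np.abs(s.fun).max()
def qR(q): return R.from_quat(np.roll(q,-1)).as_matrix()
def crop(im,x0,y0,w,h,s):
    c=cv2.resize(im[y0:y0+h,x0:x0+w],None,fx=s,fy=s,interpolation=cv2.INTER_CUBIC)
    for i in range(0,w,20): cv2.putText(c,str(x0+i),(i*s,8),0,.3,(0,255,0),1); c[:12,i*s]=(0,255,0)
    for i in range(0,h,20): cv2.putText(c,str(y0+i),(0,i*s+4),0,.3,(0,255,0),1); c[i*s,:12]=(0,255,0)
    return c
```

Run:
```python
from h import *
a=crop(cv2.imread("pics/top0.png"),180,135,135,145,3);b=crop(cv2.imread("pics/scene0.png"),245,150,130,150,3)
o=np.zeros((450,800,3),np.uint8);o[:435,:405]=a;o[:450,405:795]=b;cv2.imwrite("pics/c1.png",o)
```

```text
(no output)
```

View pics/c1.png

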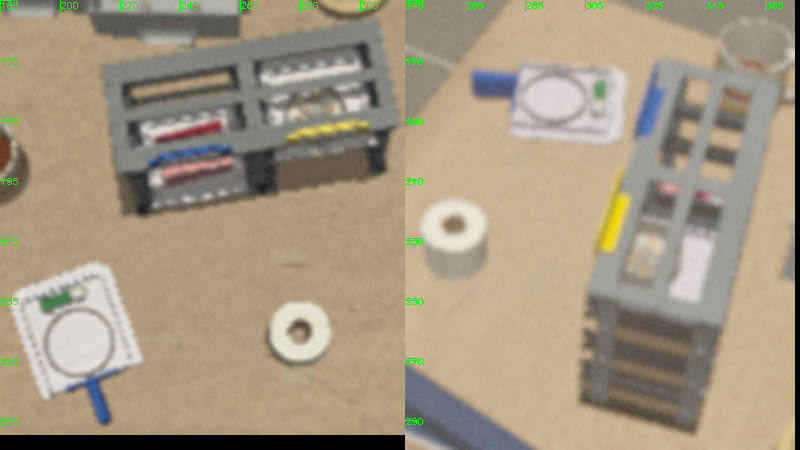

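The crop settles which runners to use. The blue plate is over the left bay, and the pink carton tray is low in that same bay, so the kit tray goes on the left bay's middle runners (z = 80). Next I'll triangulate the rough positions.

Run:
```python
from h import *
from rig import arm
T=arm.camera_params("top");S=arm.camera_params("scene");W=arm.camera_params("wrist")
t=lambda x,y:(T,np.array([180+x/3,135+y/3]));s=lambda x,y:(S,np.array([245+(x-405)/3,150+y/3]))
for n,a,b in[("rolltop",t(299,331),s(454,225)),("pocket",t(79,342),s(554,97)),("gripfront",t(105,420),s(476,84)),
 ("traychamfR?",t(110,266),s(625,90)),("bluemid",t(190,155),s(652,97)),("yelmid",t(328,131),s(616,210)),("roofBL",t(104,68),s(778,78)),("roofBR",t(387,25),s(720,322))]:
    print(n,*tri([a,b]))
q=arm.get_obs();Rm=qR(q["tool_rot"]);print(W["K"],W["k1"]);c=cam(W);o=-c[0].T@c[1];print("cam in tool",Rm.T@(o-q["tcp_pos"]),Rm.T@c[0].T);print(Rm)
```

```text
rolltop [452.52427727  68.71876622  46.20640028] 0.5914464976514751
pocket [442.71780286 299.56135085   6.10953077] 0.6400101647103611
gripfront [361.53128346 267.72815887  14.82121546] 0.888672801026587
traychamfR? [522.15765853 269.2239282   79.77781081] 5.144939668014956
bluemid [596.63994627 175.31960758 199.41745965] 1.2862633780918031
yelmid [623.11190087  46.53032681 198.37160839] 1.3617323316474312
roofBL [684.17035514 261.00732987 189.38703154] 1.1520657282132447
roofBR [736.93029119  -7.61032986 187.70140343] 2.3106828305336364
[[361.46269301   0.         279.09332666]
 [  0.         361.46269301 204.57723325]
 [  0.           0.           1.        ]] -0.06458674965689289
cam in tool [  73.39899697   -0.32563304 -142.6136894 ] [[ 3.74082140e-04 -9.58263034e-01 -2.85887772e-01]
 [ 9.99999789e-01  2.06459756e-04  6.16463266e-04]
 [-5.31709640e-04 -2.85887942e-01  9.58262909e-01]]
[[ 9.67972074e-01  2.51057540e-01 -4.19062790e-04]
 [ 2.51057873e-01 -9.67970044e-01  1.98448999e-03]
 [ 9.25809477e-05 -2.02613990e-03 -9.99997943e-01]]
```
Rack yaw: yel→blue direction (131 mm): (-26.5,128.8) → y axis = (-.2015,.98); yaw = atan2(.2,.98)=11.6°=0.203 rad. x axis = (.98,.2). Roof back: (-52.8,268.6): 0.194. Good.

Units first: shifts go in m and turns go in units of 0.05 rad. So -236 mm is -0.236, -110 mm is -0.11, -0.15 rad is -3.

>>> {"fn": "pendant", "kwargs": {"rows": [[[0,0,-0.05,0,0,-3,1],[0,0,-0.1,0,0,-6,1],[0.04,-0.03,-0.11,0,0,-9,1],[0.08,-0.062,-0.11,0,0,-12,1],[0.118,-0.094,-0.11,0,0,-15,1],[0.156,-0.124,-0.11,0,0,-18,1],[0.194,-0.154,-0.11,0,0,-21,1],[0.232,-0.184,-0.11,0,0,-24,1],[0.268,-0.212,-0.11,0,0,-27,1],[0.3,-0.236,-0.11,0,0,-30,1]]]}}

```text
t: 1.1
tcp_pos: [401.4, -347.3, 340.9]
tool_rot: [-0.0, 0.637, 0.771, 0.0]
ft_force: [0.9, -1.2, -0.1]
grip_width: 0.995
grasp_force: 0.0
```

Run:
```python
from h import *
from rig import arm
q=arm.get_obs();Rm=qR(q["tool_rot"]);print(q["qpos"],q["tcp_pos"],Rm)
for d in((400,-100,340),(430,130,300)):print(Rm.T@(d-q["tcp_pos"]))
```

```text
[-7.60477279e-01 -6.03778188e-02  1.76022541e+00  3.32989263e-04
  1.44227752e+00 -9.50327180e-01] [ 401.39858527 -347.34800085  340.91257104] [[-1.88669448e-01  9.82040638e-01 -1.58142725e-04]
 [ 9.82040452e-01  1.88669510e-01  6.06268225e-04]
 [ 6.25216744e-04 -4.09182614e-05 -9.99999804e-01]]
[243.16904219  45.29359591   1.06275127]
[463.35325392 118.15043909  41.19744083]
```

To row units: 463 mm is 0.463, 118 mm is 0.118, -1.5 rad is -30.

>>> {"fn": "pendant", "kwargs": {"rows": [[[0.048,0.009,0,0,0,-3,1],[0.096,0.018,0,0,0,-6,1],[0.144,0.027,0,0,0,-9,1],[0.192,0.037,0,0,0,-12,1],[0.24,0.046,0,0,0,-15,1],[0.286,0.06,0,0,0,-18,1],[0.332,0.075,0,0,0,-21,1],[0.376,0.09,0.005,0,0,-24,1],[0.42,0.104,0.023,0,0,-27,1],[0.463,0.118,0.041,0,0,-30,1]]]}}

```text
t: 2.1
tcp_pos: [432.3, 129.2, 300.2]
tool_rot: [0.001, -0.059, 0.998, 0.0]
ft_force: [1.3, -0.1, -0.2]
grip_width: 0.999
grasp_force: 0.0
```

>>> {"fn": "pendant", "kwargs": {"rows": [[[0,0,0,0,0,-2.8,1],[0,0,0,0,0,-2.8,1]]]}}

```text
t: 2.3
tcp_pos: [431.4, 128.4, 298.9]
tool_rot: [-0.001, -0.128, 0.992, -0.0]
ft_force: [-0.3, -1.1, 1.4]
grip_width: 1.0
grasp_force: 0.0
```

Create look.py:
```python
import sys,pickle
from h import *
from rig import arm
n=sys.argv[1];p=arm.camera_params("wrist");q=arm.get_obs();im=arm.snapshot("wrist")
cv2.imwrite(f"pics/{n}.png",im[:,:,::-1]);pickle.dump((p,q),open(f"pics/{n}.pkl","wb"))
print(q["t"],q["tcp_pos"].round(1),q["qpos"].round(3),"yaw",np.arctan2(qR(q["tool_rot"])[1,0],qR(q["tool_rot"])[0,0]))
```

```bash
python3 look.py w1
```

Run:
```python
import cv2;cv2.imwrite("pics/w1b.png",cv2.resize(cv2.imread("pics/w1.png"),(800,600),interpolation=cv2.INTER_CUBIC))
```

```text
2.3 [431.4 128.4 298.9] [ 0.234 -0.208  1.965 -0.     1.387 -1.593] yaw -2.8856042443443073
```

View pics/w1b.png

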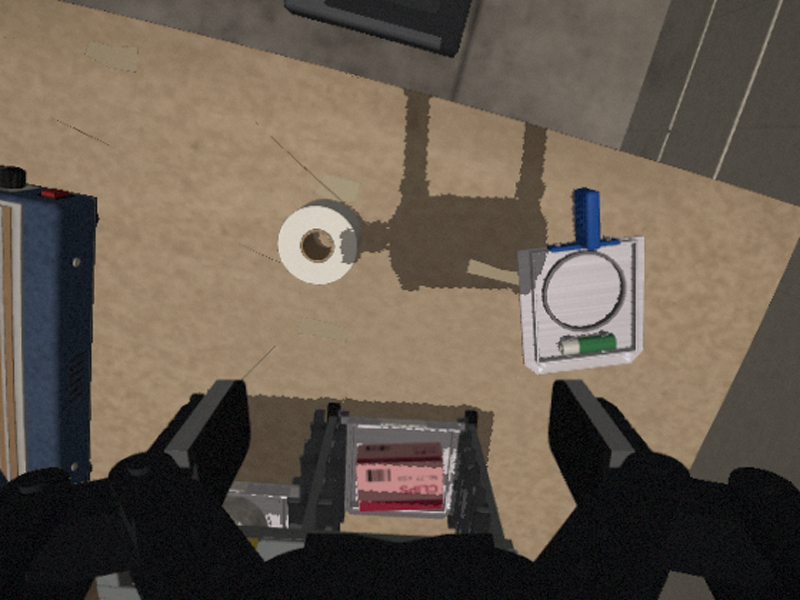

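The wrist view, on the 800-pixel scale, shows:
- **Roll:** top centre at (317,245)
- **Pocket ring:** centre at (584,289)
- **Grip front:** (587,190)
- **Plate front corners:** (518,252) and (645,238)
- **Left bay:** below, holding the carton tray low

Run:
```python
from h import *
from rig import arm
import pickle
p,q=pickle.load(open("pics/w1.pkl","rb"));T=arm.camera_params("top")
w=lambda x,y:np.array([x,y])*.7
t=lambda x,y:(T,np.array([180+x/3,135+y/3]))
print("roll",onz(p,w(317.5,245),51),tri([(p,w(317.5,245)),t(299,331)]))
print("ring",onz(p,w(584,288.5),10),tri([(p,w(584,288.5)),t(79,342)]))
print("grip",onz(p,w(586,190),36),"FL,FR",onz(p,w(645,238),4),onz(p,w(518,252),4))
Rm=qR(q["tool_rot"]);print(Rm.T@(np.append(onz(p,w(317.5,245),51)[:2],150)-q["tcp_pos"]))
```

```text
roll [452.9895951   69.48099176  51.        ] (array([452.51910934,  69.32577849,  51.72645219]), np.float64(0.7595337012144796))
ring [441.04292901 299.05832929  10.        ] (array([440.09877412, 296.88734215,  14.97419135]), np.float64(0.055896802424342695))
grip [360.25693169 261.27554732  36.        ] FL,FR [385.26685265 338.03428351   4.        ] [425.85947388 233.96322615   4.        ]
[ -6.3781419  -62.4081002  148.87379491]
```

To row units: -62 mm is -0.062, -6 mm is -0.006.

>>> {"fn": "pendant", "kwargs": {"rows": [[[-0.003,-0.032,0.01,0,0,0,1],[-0.006,-0.062,0.045,0,0,0,1],[-0.006,-0.062,0.095,0,0,0,1],[-0.006,-0.062,0.145,0,0,0,1],[-0.006,-0.062,0.185,0,0,0,1],[-0.006,-0.062,0.19,0,0,0,1],[-0.006,-0.062,0.19,0,0,0,1]]]}}

```text
t: 3.05
tcp_pos: [453.2, 67.6, 110.1]
tool_rot: [-0.001, -0.124, 0.992, -0.0]
ft_force: [-0.4, -0.6, 0.1]
grip_width: 0.999
grasp_force: 0.0
```

```bash
python3 look.py w2
```

Run:
```python
from h import *
from rig import arm
q=arm.get_obs();Rm=qR(q["tool_rot"]);print(Rm.T@(np.array([452.8,69.4,22])-q["tcp_pos"]),Rm)
```

```text
3.05 [453.2  67.6 110.1] [ 0.094 -0.036  2.175 -0.     1.005 -1.726] yaw -2.8928988771922293
[ 1.90604171  1.90376079 89.90547882] [[-9.69031620e-01 -2.46928911e-01  1.95761074e-03]
 [-2.46929136e-01  9.69033531e-01  1.29989757e-04]
 [-1.92908867e-03 -3.57426943e-04 -9.99998075e-01]]
```

>>> {"fn": "pendant", "kwargs": {"rows": [[[0.001,0.001,0.045,0,0,0,1],[0.001,0.001,0.08,0,0,0,1],[0.001,0.001,0.088,0,0,0,1],[0.001,0.001,0.088,0,0,0,1],[0.001,0.001,0.088,0,0,0,0.5],[0.001,0.001,0.088,0,0,0,0.5],[0.001,0.001,0.088,0,0,0,0.5],[0.001,0.001,0.088,0,0,0,0.5]]]}}

```text
t: 3.9
tcp_pos: [455.5, 69.6, 25.5]
tool_rot: [0.003, -0.126, 0.992, -0.0]
ft_force: [-1.9, -0.9, 7.1]
grip_width: 0.696
grasp_force: 64.9
```

```bash
python3 -c "
from rig import arm;print(arm.get_obs())"
```

```text
{'t': 3.9, 'qpos': array([ 9.76105418e-02,  9.03793624e-02,  2.23411207e+00, -1.49702623e-04,
        8.11376656e-01, -1.72527982e+00]), 'joint_vel': array([ 0.00010552, -0.00022206,  0.00116582,  0.00066421, -0.00123695,
        0.00089123]), 'effort': array([ 1.25444010e-01, -3.01095164e+01, -2.59199488e+01,  6.91429619e-02,
       -4.20266530e-01, -1.20668864e-02]), 'tcp_pos': array([455.48383607,  69.58293045,  25.5231301 ]), 'tool_rot': array([ 2.85957512e-03, -1.25763970e-01,  9.92056061e-01, -1.35792308e-04]), 'ft_force': array([-1.87610791, -0.92288939,  7.07355021]), 'wrist_torque': array([-0.09257202,  0.2398992 , -0.01680538]), 'grasp_force': 64.88791306197527, 'grip_width': 0.6957124274972385}
```

To row units: -178 mm is -0.178, -113 mm is -0.113, -0.12 rad is -2.4.

>>> {"fn": "pendant", "kwargs": {"rows": [[[0,0,-0.025,0,0,0,0.5],[-0.003,0.006,-0.065,0,0,0,0.5],[-0.02,0.04,-0.095,0,0,-0.8,0.5],[-0.04,0.082,-0.12,0,0,-1.6,0.5],[-0.06,0.124,-0.14,0,0,-2.4,0.5],[-0.08,0.165,-0.155,0,0,-2.4,0.5],[-0.099,0.204,-0.168,0,0,-2.4,0.5],[-0.11,0.228,-0.177,0,0,-2.4,0.5],[-0.113,0.234,-0.178,0,0,-2.4,0.5],[-0.113,0.234,-0.178,0,0,-2.4,0.5]]]}}

```text
t: 4.9
tcp_pos: [503.8, 325.1, 201.7]
tool_rot: [0.001, -0.186, 0.983, 0.0]
ft_force: [0.5, -1.1, -0.9]
grip_width: 0.696
grasp_force: 65.4
```

```bash
python3 look.py w3;  python3 - <<'E'
import cv2;cv2.imwrite("pics/w3b.png",cv2.resize(cv2.imread("pics/w3.png"),(800,600),interpolation=cv2.INTER_CUBIC))
E
```

```text
4.9 [503.8 325.1 201.7] [ 0.532  0.142  1.805 -0.     1.193 -1.413] yaw -2.7676830660318497
```

View pics/w3b.png

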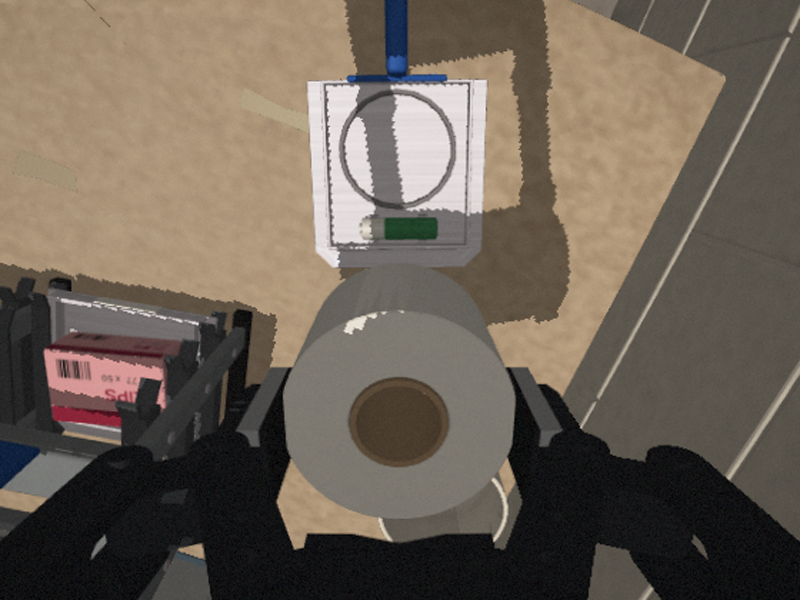

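Close view: the pocket ring's outer edge spans x 340–457 and y 91–208, so its centre is at (398.5,149.5). The front plate corners are at (307,81) and (487,81). The held roll is upright, with its top centre near (399.5,416).

Run:
```python
from h import *
from rig import arm
import pickle
p1,q1=pickle.load(open("pics/w1.pkl","rb"));p,q=pickle.load(open("pics/w3.pkl","rb"))
w=lambda x,y:np.array([x,y])*.7
Rm=qR(q["tool_rot"])
print("tri ring",tri([(p1,w(584,288.5)),(p,w(398.5,149.5))]))
r=onz(p,w(398.5,149.5),10);print("ring",r)
fr,fl=onz(p,w(307,81),4),onz(p,w(487,81),4);print(fr,fl,np.linalg.norm(fl-fr),"yaw",np.arctan2(-(fl-fr)[0],(fl-fr)[1]))
a,b=onz(p,w(340,149.5),11),onz(p,w(457,149.5),11);print("dia",np.linalg.norm(a-b))
for z in(227,230,233):
  c=onz(p,w(399.5,416),z);e=onz(p,w(284,416),z);f=onz(p,w(515,416),z)
  print("rolltop",z,c,"tool",Rm.T@(c-q["tcp_pos"]),np.linalg.norm(e-f))
# model outlines
th=np.linspace(0,6.28,200);C=np.c_[np.cos(th),np.sin(th),0*th]
for dx in(-4,0,4):
  o=proj(p,(np.array([dx,0,-29])+31*C)@Rm.T+q["tcp_pos"])/.7;print(dx,"model roll top u",o[:,0].min(),o[:,0].max(),"v",o[:,1].min(),o[:,1].max())
o=proj(p,np.array([*r[:2],11])+36*C)/.7;print("model ring",o.min(0),o.max(0))
print(Rm.T@(r-q["tcp_pos"]))
```

```text
tri ring (array([442.85062991, 301.40739564,   4.0901459 ]), np.float64(0.48067566749932666))
ring [443.08423734 301.21383687  10.        ]
[425.20446817 233.26090557   4.        ] [384.45197171 337.09351193   4.        ] 111.54360632397467 yaw 0.3740091517320546
dia 73.17356707139183
rolltop 227 [499.73495724 323.96561777 227.        ] tool [  4.19969552   0.41019277 -25.31997069] 59.48380127075309
rolltop 230 [498.10148243 323.32045377 230.        ] tool [  5.94982111   0.40647544 -28.32355574] 57.9607075593858
rolltop 233 [496.46800763 322.67528976 233.        ] tool [  7.69994671   0.40275811 -31.32714078] 56.437613848018515
-4 model roll top u 276.404881954179 519.3875767010268 v 338.6937587076899 547.9632902140435
0 model roll top u 275.2061187293911 520.5816710166945 v 322.77259693177484 536.4128920055467
4 model roll top u 273.9960496366035 521.7871403418285 v 306.5338468660776 524.6150451715338
model ring [340.92307969  88.84482955] [456.0779595 207.1552208]
[ 6.56900501e+01 -9.41419766e-02  1.91554716e+02]
```

Run:
```python
from h import *
import pickle
p,q=pickle.load(open("pics/w3.pkl","rb"));Rm=qR(q["tool_rot"])
th=np.linspace(0,6.28,400);C=31*np.c_[np.cos(th),np.sin(th),0*th]
P=lambda x:proj(p,(x+C)@Rm.T+q["tcp_pos"])/.7
def f(x):
  t=P([x[0],.4,x[1]]);b=P([x[0],.4,x[1]+51]);return [t[:,1].min()-311,t[:,1].max()-518,b[:,1].min()-264]
s=least_squares(f,[3,-26]);print(s.x,s.fun); t=P([s.x[0],.4,s.x[1]]);print(t.min(0),t.max(0))
for r in(8,10,12,14):
  s2=least_squares(lambda x:[P([s.x[0],.4,s.x[1]])[:,1].mean()-P([s.x[0],.4,s.x[1]])[:,1].mean()]*2,[0,0]) if 0 else None
h=lambda x,r:proj(p,(np.array([x,.4,s.x[1]])+C*r/31)@Rm.T+q["tcp_pos"])/.7
for x in(2,4,6):
  o=h(x,12);print("hole",x,o.min(0),o.max(0))
```

```text
[  0.42196362 -22.18514898] [ 0.6471769  -0.1440735  -0.72769201]
[282.40718433 311.6471769 ] [516.50141354 517.8559265 ]
hole 2 [353.94174841 375.95797152] [444.95344211 456.19798839]
hole 4 [353.73586998 368.84174567] [445.17137122 449.86412002]
hole 6 [353.52910847 361.65731261] [445.39026082 443.46773211]
```

>>> {"fn": "pendant", "kwargs": {"rows": [[[0.033,0,0.02,0,0,0,0.5],[0.065,-0.0005,0.05,0,0,0,0.5],[0.065,-0.0005,0.095,0,0,0,0.5],[0.065,-0.0005,0.125,0,0,0,0.5],[0.065,-0.0005,0.14,0,0,0,0.5],[0.065,-0.0005,0.145,0,0,0,0.5],[0.065,-0.0005,0.145,0,0,0,0.5]]]}}

```text
t: 5.65
tcp_pos: [443.4, 299.4, 55.4]
tool_rot: [-0.0, -0.185, 0.983, -0.0]
ft_force: [0.9, 0.2, -0.2]
grip_width: 0.696
grasp_force: 65.4
```

```bash
python3 look.py w4
```

Run:
```python
import cv2;cv2.imwrite("pics/w4b.png",cv2.resize(cv2.imread("pics/w4.png"),(800,600),interpolation=cv2.INTER_CUBIC))
```

```text
5.65 [443.4 299.4  55.4] [ 0.547  0.18   2.061 -0.     0.902 -1.395] yaw -2.7703239641203554
```

View pics/w4b.png

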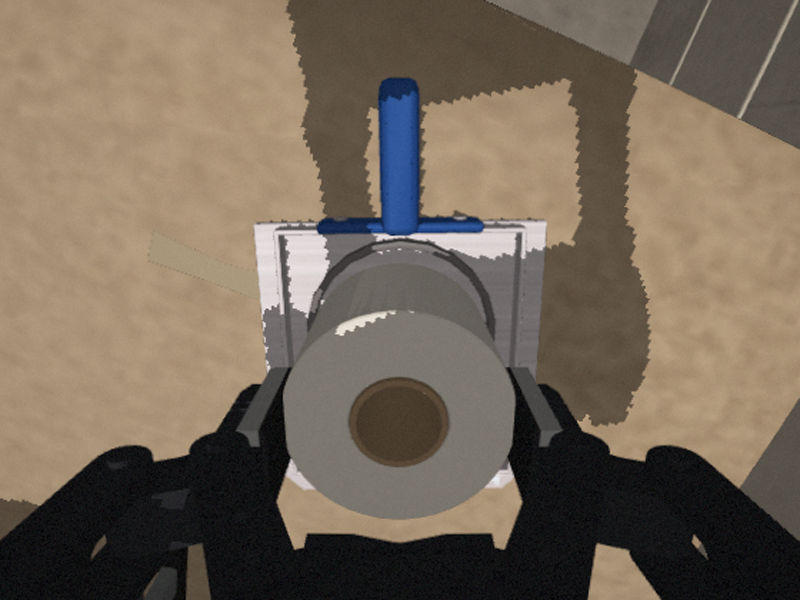

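The roll hovers over the pocket. The plate's front corners are at (254,222) and (547,221), the ring's near outer edge is at (402,237), and the fin and roll are both centred at u≈399.5.

Run:
```python
from h import *
import pickle
p,q=pickle.load(open("pics/w4.pkl","rb"));Rm=qR(q["tool_rot"])
w=lambda x,y:np.array([x,y])*.7
for z in(-1,4,):
  a,b=onz(p,w(254,222),z),onz(p,w(547,221),z);g=onz(p,w(402,237),z+7);f=onz(p,w(399.5,82),z+32)
  L=lambda X:(Rm.T@(X-q["tcp_pos"])).round(1)
  print(z,np.linalg.norm(a-b),"mid front",L((a+b)/2),"ring edge",L(g),"fin front",L(f))
```

```text
-1 113.95890293499525 mid front [41.5  0.8 56.4] ring edge [36.6  1.4 49.4] fin front [89.1  0.4 24.4]
4 111.09611659463397 mid front [42.3  0.8 51.4] ring edge [37.6  1.4 44.4] fin front [88.6  0.4 19.4]
```

To row units: 22 mm is 0.022, 18 mm is 0.018.

>>> {"fn": "pendant", "kwargs": {"rows": [[[0,0,0.01,0,0,0,0.5],[0,0,0.018,0,0,0,0.5],[0,0,0.022,0,0,0,0.5],[0,0,0.022,0,0,0,0.5]]]}}

```text
t: 6.1
tcp_pos: [442.4, 299.7, 32.4]
tool_rot: [-0.001, -0.185, 0.983, -0.0]
ft_force: [0.5, -1.4, -2.2]
grip_width: 0.697
grasp_force: 65.4
```

>>> {"fn": "pendant", "kwargs": {"rows": [[[0,0,0.002,0,0,0,0.5],[0,0,0.002,0,0,0,0.5]]]}}

```text
t: 6.3
tcp_pos: [443.1, 300.1, 31.2]
tool_rot: [-0.0, -0.185, 0.983, -0.0]
ft_force: [0.0, 0.0, -1.9]
grip_width: 0.701
grasp_force: 65.4
```

>>> {"fn": "pendant", "kwargs": {"rows": [[[0,0,0.002,0,0,0,0.5],[0,0,0.002,0,0,0,0.5]]]}}

```text
t: 6.5
tcp_pos: [443.4, 300.3, 29.6]
tool_rot: [0.0, -0.185, 0.983, 0.0]
ft_force: [-0.4, -0.7, 1.2]
grip_width: 0.699
grasp_force: 65.4
```

To row units: 1.5 mm is 0.0015.

>>> {"fn": "pendant", "kwargs": {"rows": [[[0,0,0.0015,0,0,0,0.5],[0,0,0.0015,0,0,0,0.5]]]}}

```text
t: 6.7
tcp_pos: [443.5, 300.3, 29.5]
tool_rot: [0.0, -0.185, 0.983, 0.0]
ft_force: [-3.5, -2.2, 11.1]
grip_width: 0.699
grasp_force: 66.6
```

>>> {"fn": "pendant", "kwargs": {"rows": [[[0,0,0.001,0,0,0,0.5],[0,0,0.001,0,0,0,0.5]]]}}

```text
t: 6.9
tcp_pos: [443.5, 300.3, 29.5]
tool_rot: [0.0, -0.185, 0.983, 0.0]
ft_force: [-6.7, -3.7, 17.9]
grip_width: 0.698
grasp_force: 67.4
```

Contact came at z = 29.5, the expected seated height. I'll release the roll and lift clear.

To row units: -120 mm is -0.12, -100 mm is -0.1.

>>> {"fn": "pendant", "kwargs": {"rows": [[[0,0,-0.002,0,0,0,1],[0,0,-0.002,0,0,0,1],[0,0,-0.002,0,0,0,1],[0,0,-0.002,0,0,0,1],[0,0,-0.012,0,0,0,1],[0,0,-0.05,0,0,0,1],[0,0,-0.1,0,0,0,1],[0,0,-0.12,0,0,0,1],[0,0,-0.12,0,0,0,1]]]}}

```text
t: 7.8
tcp_pos: [446.2, 301.9, 152.2]
tool_rot: [0.004, -0.185, 0.983, 0.002]
ft_force: [0.3, 0.9, -0.1]
grip_width: 1.004
grasp_force: 0.0
```

```bash
python3 look.py w5
```

Run:
```python
import cv2;cv2.imwrite("pics/w5b.png",cv2.resize(cv2.imread("pics/w5.png"),(800,600),interpolation=cv2.INTER_CUBIC))
```

```text
7.8 [446.2 301.9 152.2] [ 0.549  0.065  1.986  0.     1.081 -1.394] yaw -2.7693878973106054
```

View pics/w5b.png

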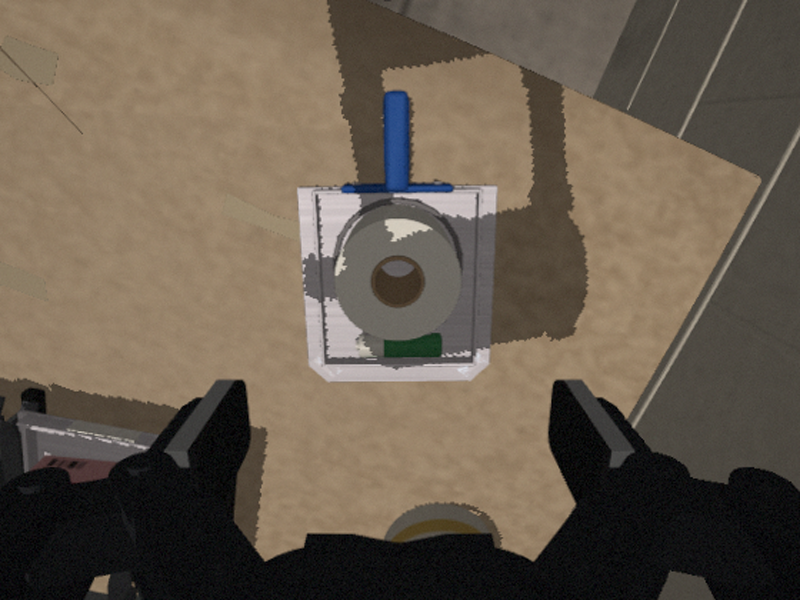

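The roll is seated and upright in the ring. The fin runs from (397,92) to (397,190), and the plate's front corners are at (298,187) and (497,187). Next I'll work out the grip offset.

Run:
```python
from h import *
import pickle
p,q=pickle.load(open("pics/w5.pkl","rb"));Rm=qR(q["tool_rot"])
w=lambda x,y:np.array([x,y])*.7
a,b=onz(p,w(298,187),4),onz(p,w(497,187),4)
L=lambda X:(Rm.T@(X-q["tcp_pos"])).round(1)
print(np.linalg.norm(a-b),L(a),L(b),L((a+b)/2),"finfront",L(onz(p,w(397,93),36)),L(onz(p,w(397,96),30)),"rolltop",L(onz(p,w(398,273),55)),(a+b)/2,np.arctan2(-(b-a)[0],(b-a)[1]))
```

```text
110.63941583738183 [ 46.5 -55.9 147.7] [ 46.5  54.7 147.9] [ 46.5  -0.6 147.8] finfront [ 93.3  -0.7 115.3] [ 92.4  -0.7 121.3] rolltop [10.3 -0.2 97.1] [404.28621911 285.20332119   4.        ] 0.3724159001831951
```

To row units: 78 mm is 0.078, 60 mm is 0.06.

>>> {"fn": "pendant", "kwargs": {"rows": [[[0.038,0,0,0,0,0,1],[0.07,0,0.02,0,0,0,1],[0.078,0,0.06,0,0,0,1],[0.078,0,0.08,0,0,0,1],[0.078,0,0.08,0,0,0,1],[0.078,0,0.08,0,0,0,1]]]}}

```text
t: 8.45
tcp_pos: [369.6, 271.1, 65.8]
tool_rot: [-0.001, -0.185, 0.983, -0.001]
ft_force: [0.2, 0.2, -0.1]
grip_width: 1.002
grasp_force: 0.0
```

```bash
python3 look.py w6
```

Run:
```python
from h import *
from rig import arm
q=arm.get_obs();Rm=qR(q["tool_rot"]);print("target",Rm.T@(np.array([404.5-.931*36,285.2-.365*36,8])-q["tcp_pos"]),q["tcp_pos"])
```

```text
8.45 [369.6 271.1  65.8] [ 0.578  0.027  2.208 -0.     0.909 -1.365] yaw -2.7694289215473757
target [-0.32764298  0.16183812 58.954266  ] [370.74779605 271.79728105  66.95434002]
```

To row units: 57 mm is 0.057, 50 mm is 0.05.

>>> {"fn": "pendant", "kwargs": {"rows": [[[0,0,0.03,0,0,0,1],[0,0,0.05,0,0,0,1],[0,0,0.057,0,0,0,1],[0,0,0.057,0,0,0,1],[0,0,0.057,0,0,0,0],[0,0,0.057,0,0,0,0],[0,0,0.057,0,0,0,0],[0,0,0.057,0,0,0,0],[0,0,0.057,0,0,0,0],[0,0,0.057,0,0,0,0]]]}}

```text
t: 9.5
tcp_pos: [370.7, 271.8, 10.3]
tool_rot: [0.0, -0.185, 0.983, 0.0]
ft_force: [-0.7, -0.2, 5.1]
grip_width: 0.13
grasp_force: 60.7
```

>>> {"fn": "pendant", "kwargs": {"rows": [[[0,0,0,0,0,0,0],[0,0,0,0,0,0,0]]]}}

```text
t: 9.7
tcp_pos: [370.7, 271.8, 10.3]
tool_rot: [0.0, -0.185, 0.983, 0.0]
ft_force: [-1.5, -1.2, 5.2]
grip_width: 0.125
grasp_force: 60.8
```

The fin is gripped. Before lifting I'll read the rack off enlarged crops of the earlier wrist views.

Run:
```python
from h import *
a=crop(cv2.imread("pics/w1.png"),205,275,175,100,3);b=crop(cv2.imread("pics/w3.png"),0,200,175,100,3)
o=np.vstack([a,b]);o=np.clip(255*(o/255.)**.6,0,255).astype(np.uint8);cv2.imwrite("pics/c2.png",o)
```

```text
(no output)
```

View pics/c2.png

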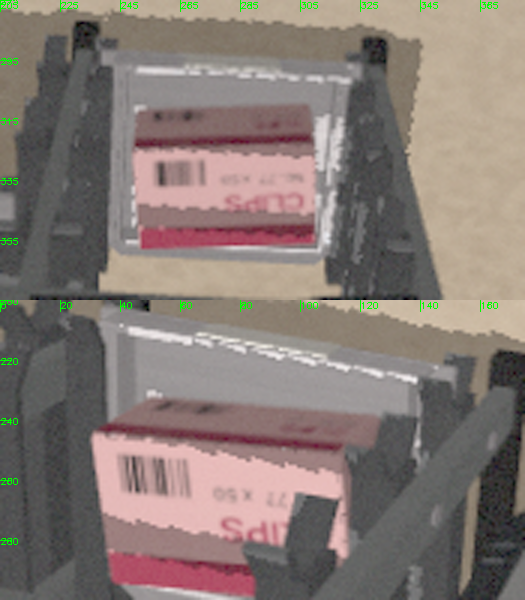

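The crops show the carton tray low in the left bay, with its front edge running from about (115,53) to (358,62) in the upper crop, between the lead-ins. I'll fit the rack pose to all of these readings and check it with an overlay.

Run:
```python
from h import *
from rig import arm
import pickle
T=arm.camera_params("top");S=arm.camera_params("scene")
p1=pickle.load(open("pics/w1.pkl","rb"))[0];p3=pickle.load(open("pics/w3.pkl","rb"))[0]
t=lambda x,y:(T,[180+x/3,135+y/3]);s=lambda x,y:(S,[245+(x-405)/3,150+y/3])
obs=[((68,137,184),t(104,68)),((68,137,184),s(778,78)),((68,-137,184),t(387,25)),((68,-137,184),s(720,322)),
((-43.5,65.5,197),t(190,156)),((-43.5,65.5,197),s(652,97)),((-43.5,-65.5,197),t(328,131)),((-43.5,-65.5,197),s(616,210))]
W=lambda x,X:np.array([x[0]+np.cos(x[2])*X[0]-np.sin(x[2])*X[1],x[1]+np.sin(x[2])*X[0]+np.cos(x[2])*X[1],X[2]])
def f(x,o=obs):
  r=[proj(c,W(x,X))[0]-uv for X,(c,uv) in o]
  return np.concatenate(r)
for o in(obs,obs[::2],obs[1::2]):
  q=least_squares(lambda x:f(x,o),[652,120,.2],loss='soft_l1');print(q.x,f(q.x,o).round(1))
# w1 low tray front edge at z=34, world line
a,b=onz(p1,[205+130/3,275+56/3],34),onz(p1,[205+345/3,275+61/3],34);print("front line",a,b,"yaw",np.arctan2(-(b-a)[0],(b-a)[1]))
for z in(0,30,130):
  a,b=onz(p1,[233.7,286.7],z),onz(p1,[329.3,291],z);print("caps",z,(a+b)/2,np.linalg.norm(a-b),np.arctan2(-(b-a)[0],(b-a)[1]))
q=least_squares(f,[652,120,.2],loss='soft_l1').x;np.save("rack.npy",q)
ca=np.array([np.cos(q[2]),np.sin(q[2])])
print("front line rack x",[ (ca@(v[:2]-q[:2])) for v in(onz(p1,[205+130/3,275+56/3],34),onz(p1,[205+345/3,275+61/3],34))])
ims=[]
for n,p,x0,y0 in(("w1",p1,205,275),("w3",p3,0,200)):
  im=cv2.imread(f"pics/{n}.png");c=cv2.resize(im[y0:y0+100,x0:x0+175],None,fx=4,fy=3*4//4)
  c=cv2.resize(im[y0:y0+100,x0:x0+175],None,fx=3,fy=3,interpolation=2);c=np.clip(255*(c/255.)**.6,0,255).astype(np.uint8)
  def L(A,B,col):
    P=[proj(p,W(q,np.array(A)+(np.array(B)-A)*k))[0] for k in(0,1)];P=[tuple(int(v) for v in (P_-[x0,y0])*3) for P_ in P];cv2.line(c,*P,col,1)
  for y in(9.5,121.5):L((-45,y,34),(60,y,34),(255,0,0))
  L((-45,9.5,34),(-45,121.5,34),(255,0,0))
  for z,col in((80,(0,255,0)),(130,(0,255,255))):
    for y in(6.5,124.5):L((-46,y,z),(61,y,z),col)
  ims.append(c)
cv2.imwrite("pics/ov.png",np.vstack(ims))
```

```text
[6.47527617e+02 1.17903821e+02 1.96162612e-01] [-1.9 -1.6  0.3  1.1 -3.1 -3.2 -0.   0.7 -0.2  0.3 -3.2  0.8 -0.5  0.7
 -3.6  0.2]
[6.44536813e+02 1.14294123e+02 1.60798960e-01] [-0.1 -2.3 -0.8 -0.7  0.4  0.6  0.4  2.6]
[6.50123917e+02 1.22034837e+02 1.95611597e-01] [ 1.7  0.5  1.7 -0.1 -1.6  0.1 -2.  -0.5]
front line [603.38384437 132.97727502  34.        ] [582.52153817 222.13440522  34.        ] yaw 0.22985916874063772
caps 0 [604.69881655 177.43809356   0.        ] 131.7861667348776 0.20580170659881533
caps 30 [588.18186261 172.88703989  30.        ] 122.83575404649962 0.2058017065988151
caps 130 [533.1253495  157.71686099 130.        ] 93.0010450852397 0.2058017065988147
front line rack x [np.float64(-40.359250336496686), np.float64(-43.44410648168668)]
```

View pics/ov.png

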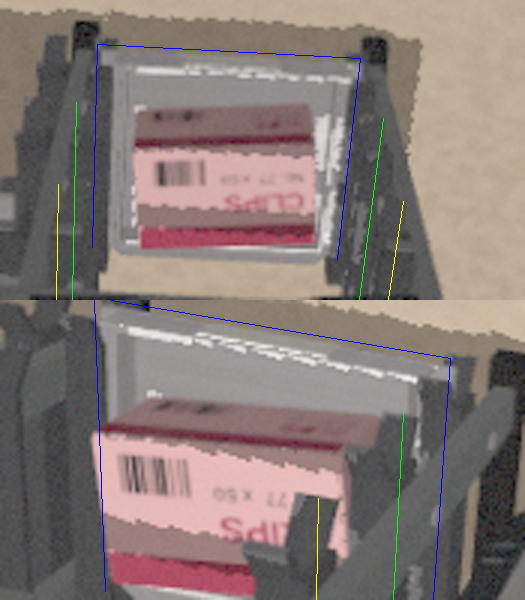

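Run:
```python
from h import *
import pickle
p1=pickle.load(open("pics/w1.pkl","rb"))[0];p3=pickle.load(open("pics/w3.pkl","rb"))[0]
n=np.array([-np.sin(.2),np.cos(.2)]);c=np.array([np.cos(.2),np.sin(.2)])
def rep(nm,p,A,B,z):
  a,b=onz(p,A,z)[:2],onz(p,B,z)[:2];print(nm,"x",(c@a).round(1),(c@b).round(1),"y",(n@a).round(1),(n@b).round(1),"mid",(n@(a+b)/2).round(1),"w",np.linalg.norm(a-b).round(1),"yaw",np.arctan2(-(b-a)[0],(b-a)[1]).round(3))
k1=lambda x,y:[205+x/3,275+y/3];k3=lambda x,y:[x/3,200+(y-300)/3]
rep("w1 front",p1,k1(115,52),k1(358,61),34)
rep("w1 rim inner",p1,k1(130,68),k1(350,78),34)
rep("w1 back",p1,k1(115,250),k1(330,262),34)
rep("w1 carton top front",p1,k1(135,148),k1(314,157),80)
rep("w3 front",p3,k3(108,318),k3(455,366),34)
```

```text
w1 front x 616.2 614.8 y 4.0 107.5 mid 55.8 w 103.5 yaw 0.214
w1 rim inner x 623.6 623.2 y 10.6 104.9 mid 57.8 w 94.3 yaw 0.204
w1 back x 718.8 719.9 y 6.5 104.9 mid 55.7 w 98.4 yaw 0.188
w1 carton top front x 631.1 631.3 y 16.5 86.4 mid 51.5 w 69.9 yaw 0.198
w3 front x 619.4 615.7 y 0.6 110.0 mid 55.3 w 109.4 yaw 0.234
```

The rack pose now agrees across views: yaw 0.20, home along the rack axis at 660.5, and bay centre lateral at 55. I'll lift and carry the tray in front of the mouth.

Units first: shifts go in m and turns go in units of 0.05 rad. So -85 mm is -0.085, -83 mm is -0.083.

>>> {"fn": "pendant", "kwargs": {"rows": [[[0,0,-0.006,0,0,0,0],[0,0,-0.018,0,0,0,0],[0,0,-0.034,0,0,0,0],[0,0,-0.052,0,0,0,0],[0,0,-0.068,0,0,0,0],[0,0,-0.078,0,0,0,0],[0,0,-0.083,0,0,0,0],[0,0,-0.085,0,0,0,0],[0,0,-0.085,0,0,0,0]]]}}

```text
t: 10.6
tcp_pos: [370.1, 271.5, 94.5]
tool_rot: [-0.0, -0.185, 0.983, -0.0]
ft_force: [0.1, 0.0, -2.3]
grip_width: 0.132
grasp_force: 59.7
```

>>> {"fn": "pendant", "kwargs": {"rows": [[[0.001,-0.006,0,0,0,0.2,0],[0.004,-0.02,0,0,0,0.6,0],[0.008,-0.04,0,0,0,1.2,0],[0.012,-0.062,0,0,0,1.8,0],[0.016,-0.084,0,0,0,2.4,0],[0.02,-0.104,0,0,0,2.8,0],[0.024,-0.12,0,0,0,3.2,0],[0.026,-0.131,0,0,0,3.4,0],[0.027,-0.135,0,0,0,3.44,0],[0.027,-0.135,0,0,0,3.44,0]]]}}

```text
t: 11.6
tcp_pos: [394.3, 135.5, 94.6]
tool_rot: [-0.0, -0.099, 0.995, 0.0]
ft_force: [-0.1, -0.1, -0.8]
grip_width: 0.128
grasp_force: 59.7
```

```bash
python3 look.py w7
```

```text
11.6 [394.3 135.5  94.6] [ 0.271 -0.101  2.267  0.     0.975 -1.499] yaw -2.942801411699733
```

>>> {"fn": "pendant", "kwargs": {"rows": [[[0,0,0,0,0,0,0]]]}}

```text
t: 11.75
tcp_pos: [394.3, 136.5, 94.7]
tool_rot: [-0.0, -0.1, 0.995, 0.0]
ft_force: [-0.0, -0.4, -2.3]
grip_width: 0.125
grasp_force: 59.7
```

```bash
python3 - <<'E'
from h import *
from rig import arm
q=arm.get_obs();x=q["tcp_pos"];print("c,n",x[0]*np.cos(.2)+x[1]*np.sin(.2),-x[0]*np.sin(.2)+x[1]*np.cos(.2),q["wrist_torque"],qR(q["tool_rot"]))
cv2.imwrite("pics/w7b.png",cv2.resize(cv2.imread("pics/w7.png"),(800,600),interpolation=cv2.INTER_CUBIC))
E
```

```text
c,n 413.5973903741924 55.39241241834992 [-0.03036052  0.17498775  0.00442127] [[-9.79941315e-01 -1.99286235e-01 -1.25251340e-04]
 [-1.99286260e-01  9.79941289e-01  2.36862638e-04]
 [ 7.55354959e-05  2.57072356e-04 -9.99999964e-01]]
```

View pics/w7b.png

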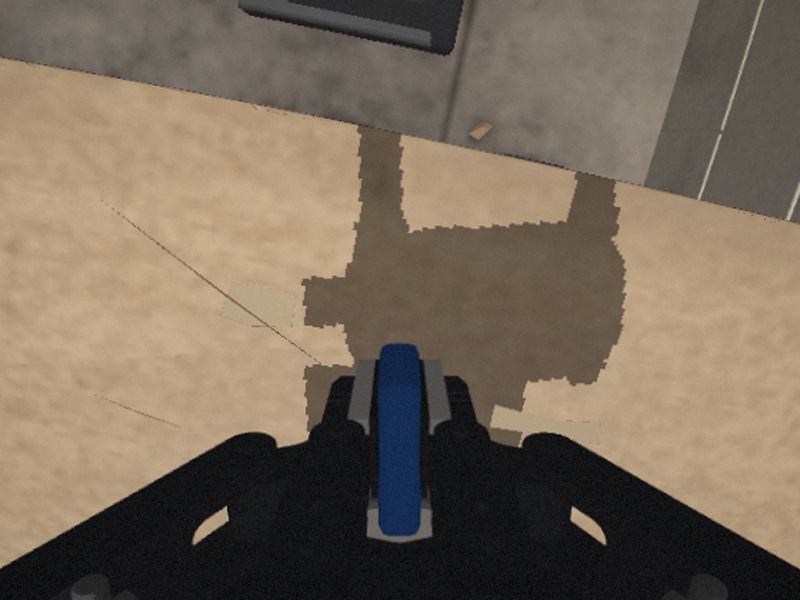

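The fin is held straight and central at u≈399. Now I'll insert in steps, watching the forces.

To row units: -46 mm is -0.046, -15 mm is -0.015.

>>> {"fn": "pendant", "kwargs": {"rows": [[[-0.005,0,0,0,0,0,0],[-0.015,0,0,0,0,0,0],[-0.027,0,0,0,0,0,0],[-0.037,0,0,0,0,0,0],[-0.042,0,0,0,0,0,0],[-0.046,0,0,0,0,0,0],[-0.05,0,0,0,0,0,0],[-0.054,0,0,0,0,0,0],[-0.058,0,0,0,0,0,0],[-0.06,0,0,0,0,0,0]]]}}

```text
t: 12.75
tcp_pos: [453.6, 148.0, 94.9]
tool_rot: [0.0, -0.1, 0.995, 0.0]
ft_force: [0.1, 0.4, -1.9]
grip_width: 0.129
grasp_force: 59.7
```

>>> {"fn": "pendant", "kwargs": {"rows": [[[-0.004,0,0,0,0,0,0],[-0.008,0,0,0,0,0,0],[-0.012,0,0,0,0,0,0],[-0.012,0,0,0,0,0,0]]]}}

```text
t: 13.15
tcp_pos: [465.7, 150.5, 95.0]
tool_rot: [0.0, -0.1, 0.995, 0.0]
ft_force: [-0.9, -0.5, -1.7]
grip_width: 0.127
grasp_force: 59.7
```

To row units: -28 mm is -0.028, -30 mm is -0.03.

>>> {"fn": "pendant", "kwargs": {"rows": [[[-0.004,0,0,0,0,0,0],[-0.009,0,0,0,0,0,0],[-0.014,0,0,0,0,0,0],[-0.019,0,0,0,0,0,0],[-0.024,0,0,0,0,0,0],[-0.028,0,0,0,0,0,0],[-0.03,0,0,0,0,0,0],[-0.03,0,0,0,0,0,0]]]}}

```text
t: 13.95
tcp_pos: [494.7, 156.4, 94.8]
tool_rot: [0.0, -0.1, 0.995, 0.0]
ft_force: [0.4, -1.1, -2.1]
grip_width: 0.126
grasp_force: 59.7
```

To row units: -30 mm is -0.03, -28 mm is -0.028.

>>> {"fn": "pendant", "kwargs": {"rows": [[[-0.004,0,0,0,0,0,0],[-0.009,0,0,0,0,0,0],[-0.014,0,0,0,0,0,0],[-0.019,0,0,0,0,0,0],[-0.024,0,0,0,0,0,0],[-0.028,0,0,0,0,0,0],[-0.03,0,0,0,0,0,0],[-0.03,0,0,0,0,0,0]]]}}

```text
t: 14.75
tcp_pos: [524.1, 162.4, 94.8]
tool_rot: [0.0, -0.1, 0.995, 0.0]
ft_force: [-0.3, 0.5, -1.3]
grip_width: 0.129
grasp_force: 59.7
```

Run:
```python
from h import *
from rig import arm
cv2.imwrite("pics/s2.png",arm.snapshot("scene")[:,:,::-1])
q=arm.get_obs();x=q["tcp_pos"];print("c,n",x[0]*np.cos(.2)+x[1]*np.sin(.2),-x[0]*np.sin(.2)+x[1]*np.cos(.2),q["wrist_torque"],q["ft_force"])
```

```text
c,n 545.5365503438768 55.014681550707465 [-0.02750606  0.18983807 -0.0545056 ] [-0.53235291  0.03625317 -2.03698765]
```

>>> {"fn": "pendant", "kwargs": {"rows": [[[0,0,0.001,0,0,0,0],[0,0,0.002,0,0,0,0],[0,0,0.002,0,0,0,0]]]}}

```text
t: 15.1
tcp_pos: [523.4, 162.2, 92.5]
tool_rot: [-0.0, -0.1, 0.995, -0.0]
ft_force: [0.2, -0.1, -1.3]
grip_width: 0.128
grasp_force: 59.7
```

>>> {"fn": "pendant", "kwargs": {"rows": [[[0,0,0.001,0,0,0,0],[0,0,0.001,0,0,0,0]]]}}

```text
t: 15.3
tcp_pos: [523.6, 162.3, 91.6]
tool_rot: [-0.0, -0.1, 0.995, -0.0]
ft_force: [0.1, 0.6, -2.1]
grip_width: 0.123
grasp_force: 59.7
```

>>> {"fn": "pendant", "kwargs": {"rows": [[[0,0,0.001,0,0,0,0],[0,0,0.001,0,0,0,0]]]}}

```text
t: 15.5
tcp_pos: [523.8, 162.3, 90.8]
tool_rot: [0.0, -0.1, 0.995, 0.0]
ft_force: [-0.7, -0.3, -2.1]
grip_width: 0.126
grasp_force: 59.7
```

Still about 0.5 mm above the ledge by calculation. I'll push towards home.

To row units: -15 mm is -0.015, -12 mm is -0.012.

>>> {"fn": "pendant", "kwargs": {"rows": [[[-0.004,0,0,0,0,0,0],[-0.008,0,0,0,0,0,0],[-0.012,0,0,0,0,0,0],[-0.015,0,0,0,0,0,0],[-0.015,0,0,0,0,0,0]]]}}

```text
t: 16.0
tcp_pos: [539.1, 165.5, 90.8]
tool_rot: [0.0, -0.1, 0.995, 0.0]
ft_force: [-0.3, 0.2, -2.0]
grip_width: 0.13
grasp_force: 59.7
```

>>> {"fn": "pendant", "kwargs": {"rows": [[[-0.001,0,0,0,0,0,0],[-0.002,0,0,0,0,0,0],[-0.002,0,0,0,0,0,0]]]}}

```text
t: 16.3
tcp_pos: [540.5, 165.7, 90.8]
tool_rot: [0.0, -0.1, 0.995, 0.0]
ft_force: [1.0, -0.8, -2.3]
grip_width: 0.13
grasp_force: 59.7
```

>>> {"fn": "pendant", "kwargs": {"rows": [[[-0.001,0,0,0,0,0,0],[-0.002,0,0,0,0,0,0],[-0.002,0,0,0,0,0,0]]]}}

```text
t: 16.6
tcp_pos: [542.6, 166.1, 90.8]
tool_rot: [0.0, -0.1, 0.995, 0.0]
ft_force: [0.8, -0.9, -2.1]
grip_width: 0.134
grasp_force: 59.7
```

>>> {"fn": "pendant", "kwargs": {"rows": [[[-0.002,0,0,0,0,0,0],[-0.002,0,0,0,0,0,0]]]}}

```text
t: 16.8
tcp_pos: [544.6, 166.5, 90.8]
tool_rot: [0.0, -0.1, 0.995, 0.0]
ft_force: [-0.4, -0.0, -2.4]
grip_width: 0.125
grasp_force: 59.7
```

>>> {"fn": "pendant", "kwargs": {"rows": [[[-0.002,0,0,0,0,0,0],[-0.002,0,0,0,0,0,0]]]}}

```text
t: 17.0
tcp_pos: [546.6, 166.9, 90.8]
tool_rot: [0.0, -0.1, 0.995, 0.0]
ft_force: [-0.2, -0.3, -1.7]
grip_width: 0.13
grasp_force: 59.7
```

>>> {"fn": "pendant", "kwargs": {"rows": [[[-0.001,0,0,0,0,0,0],[-0.001,0,0,0,0,0,0]]]}}

```text
t: 17.2
tcp_pos: [547.4, 167.1, 90.8]
tool_rot: [0.0, -0.1, 0.995, 0.0]
ft_force: [0.2, -0.0, -1.3]
grip_width: 0.126
grasp_force: 59.7
```

To row units: -1 mm is -0.001.

>>> {"fn": "pendant", "kwargs": {"rows": [[[-0.001,0,0,0,0,0,0],[-0.001,0,0,0,0,0,0]]]}}

```text
t: 17.4
tcp_pos: [548.3, 167.3, 90.8]
tool_rot: [-0.0, -0.1, 0.995, -0.0]
ft_force: [-0.5, 0.3, -1.1]
grip_width: 0.131
grasp_force: 59.7
```

>>> {"fn": "pendant", "kwargs": {"rows": [[[-0.001,0,0,0,0,0,0],[-0.001,0,0,0,0,0,0]]]}}

```text
t: 17.6
tcp_pos: [548.6, 167.3, 90.6]
tool_rot: [-0.001, -0.1, 0.995, -0.0]
ft_force: [-2.8, -0.9, -0.4]
grip_width: 0.132
grasp_force: 60.0
```

>>> {"fn": "pendant", "kwargs": {"rows": [[[-0.001,0,0,0,0,0,0],[-0.001,0,0,0,0,0,0]]]}}

```text
t: 17.8
tcp_pos: [548.9, 167.3, 90.5]
tool_rot: [-0.002, -0.1, 0.995, -0.0]
ft_force: [-6.0, -1.6, 1.4]
grip_width: 0.125
grasp_force: 60.3
```

Contact with the end stop came at about 571 along the rack axis. I'll lower slightly, release, back off, and check the blue fin against the blue plate in the fixed cameras.

To row units: 0.8 mm is 0.0008.

>>> {"fn": "pendant", "kwargs": {"rows": [[[0,0,0.0008,0,0,0,0],[0,0,0.0008,0,0,0,0]]]}}

```text
t: 18.0
tcp_pos: [548.9, 167.2, 90.3]
tool_rot: [-0.001, -0.1, 0.995, -0.0]
ft_force: [-7.6, -1.4, 5.3]
grip_width: 0.128
grasp_force: 60.9
```

>>> {"fn": "pendant", "kwargs": {"rows": [[[0,0,0.0004,0,0,0,0.3],[0,0,0.0004,0,0,0,0.6],[0,0,0.0004,0,0,0,1],[0,0,0.0004,0,0,0,1],[0,0,0.0004,0,0,0,1],[0,0,-0.005,0,0,0,1],[0.005,0,-0.02,0,0,0,1],[0.012,0,-0.045,0,0,0,1],[0.03,0,-0.07,0,0,0,1],[0.07,0,-0.09,0,0,0,1]]]}}

```text
t: 19.0
tcp_pos: [483.9, 154.3, 183.5]
tool_rot: [0.003, -0.1, 0.995, 0.0]
ft_force: [-0.4, 0.3, -0.3]
grip_width: 0.998
grasp_force: 0.0
```

>>> {"fn": "pendant", "kwargs": {"rows": [[[0.04,0.04,-0.02,0,0,0,1],[0.07,0.085,-0.03,0,0,0,1],[0.07,0.13,-0.04,0,0,0,1],[0.07,0.17,-0.04,0,0,0,1],[0.07,0.17,-0.04,0,0,0,1]]]}}

```text
t: 19.5
tcp_pos: [378.0, 311.5, 222.8]
tool_rot: [0.002, -0.103, 0.995, 0.002]
ft_force: [1.2, -0.2, 0.4]
grip_width: 0.996
grasp_force: 0.0
```

Run:
```python
from h import *
from rig import arm
rk=np.array([np.cos(.2),np.sin(.2)]);n=np.array([-rk[1],rk[0]])
for nm in("scene","top"):
  im=arm.snapshot(nm)[:,:,::-1].copy();cv2.imwrite(f"pics/{nm}9.png",im);p=arm.camera_params(nm)
  h=cv2.cvtColor(im,cv2.COLOR_BGR2HSV);m=cv2.inRange(h,(105,150,60),(125,255,255))
  k,l,st,ce=cv2.connectedComponentsWithStats(m)
  for i in range(1,k):
    x,y,w,hh,a=st[i]
    if a>15:
      ys,xs=np.where(l==i);g=[onz(p,[u,v],116) for u,v in zip(xs,ys)];cc=[rk@v[:2] for v in g];nn=[n@v[:2] for v in g]
      print(nm,st[i],"c@116",min(cc).round(1),max(cc).round(1),"n",np.mean(nn).round(1), "mid@197",(rk@onz(p,ce[i],197)[:2]).round(1),(n@onz(p,ce[i],197)[:2]).round(1))
```

```text
top [244 200   5  14  33] c@116 557.5 598.8 n 54.2 mid@197 560.5 52.2
```

Run:
```python
from h import *
from rig import arm
rk=np.array([np.cos(.2),np.sin(.2)]);n=np.array([-rk[1],rk[0]])
for nm in("scene","top"):
  im=cv2.imread(f"pics/{nm}9.png");p=arm.camera_params(nm)
  h=cv2.cvtColor(im,cv2.COLOR_BGR2HSV);m=cv2.inRange(h,(98,110,40),(130,255,255))
  k,l,st,ce=cv2.connectedComponentsWithStats(m)
  for i in range(1,k):
    x,y,w,hh,a=st[i]
    if a>15:
      ys,xs=np.where(l==i);f=lambda z:(lambda g:[np.round(v,1) for v in(min(g[:,0]),max(g[:,0]),min(g[:,1]),max(g[:,1]),*g.mean(0))])(np.array([[rk@v[:2],n@v[:2]] for v in(onz(p,[u,v_],z) for u,v_ in zip(xs,ys))]))
      print(nm,st[i],"@116",*f(116),"@197",*f(197))
T=arm.camera_params("top")
print([ (rk@onz(T,[180+x/3,135+y/3],197)[:2]).round(1) for x,y in((150,163),(190,156),(230,150),(328,131))])
```

```text
scene [323 180   8  14  54] @116 607.9 618.3 90.1 145.4 613.1 117.6 @197 618.5 627.9 17.4 67.5 623.2 42.4
scene [304 199  14   5  36] @116 563.5 602.3 45.3 54.5 582.4 49.9 @197 578.3 613.4 -23.2 -14.9 595.4 -19.0
scene [359 390   7  30  71] @116 813.3 818.0 -465.2 -408.3 815.6 -438.4 @197 804.8 809.1 -486.2 -434.6 806.9 -461.9
top [371 112  23   5  30] @116 789.0 793.7 -442.8 -373.1 791.1 -407.2 @197 756.6 761.0 -414.6 -349.1 758.6 -381.1
top [230 183  26   7  45] @116 638.6 646.9 17.8 94.1 643.5 57.1 @197 615.3 623.1 18.0 89.8 619.9 55.0
top [241 199   8  16  56] @116 554.5 601.3 46.8 67.8 580.7 54.9 @197 536.3 580.3 45.3 65.1 560.9 52.9
[np.float64(615.6), np.float64(615.5), np.float64(614.5), np.float64(616.0)]
```

```bash
python3 -c "
from rig import arm
print(arm.job_done())"
```

```text
the job is handed in; nothing more can be done
None
```

The label roll stands in the blue-gripped tray's pocket, and the tray is pushed to the end stop on the left bay's middle runners under the blue plate. I handed the job in at about 20 s; the hand-in gave no verdict, and I did not view a picture after letting go, so home rests on end-stop contact and fin-to-plate distances measured in the final images.

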